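Open a leaning-head coffee grinder for burr cleaning

ROBOT

A 7-joint arm with a two-finger parallel gripper is mounted at the origin on a cart in front of the work surface, level with it; the furniture and walls round the work are solid. World frame = base frame: x ahead of the robot, y to its left, z up, the work surface at z = 0. Lengths are in m, angles in rad, forces in N, time in s.
With the tool pointing down it reaches from about 0.35 to 0.9 m from the base axis. Payload 19.9 kg.
Tool frame: the origin (TCP) lies between the finger pads; the fingertips stand 19 mm ahead of it and the grasp point (between the pads) is the TCP; z points along the fingers, y is the direction in which the jaws open and shut (so a half turn about z gives the same grasp; the last joint's range is limited). The gripper opens to 94 mm and grips with 3 to 60 N. Pads are 16 mm wide; open, the fingers measure 119 mm over their backs; the gripper's body (75 mm by 177 mm) begins 78 mm behind the grasp point.
Start: joints at [-1.216, 0.417, -0.01, 1.614, 0.005, 1.111, -0.053], TCP at [0.242, 0.576, 0.224] pointing down, gripper open.
Joint ranges: [-2.81, 2.81], [-0.39, 2.02], [-1.27, 1.25], [0.06, 2.57], [-1.19, 4.33], [0.19, 2], [-2.82, 2.82]. Speed limits (rad/s): [1.89, 1.89, 2.39, 2.39, 3.01, 3.01, 3.01].

INTERFACE

Orientations are given as a 3x3 rotation matrix whose columns are the frame's x, y, z axes.
In Python, from rig import robot gives the robot as it stands. Calls block until the motion is done:
- robot.move_ptp(position, orientation): joint-space move of the TCP to a pose.
- robot.move_linear(position, velocity=0.15, frame=None, threshold=None): straight line of the TCP; frame=None keeps the orientation; velocity is the mean speed in m/s. With threshold (N) it stops when the force on the tool has changed by that much, and returns True; else False.
- robot.goto_joints(angles): joint-space move.
- robot.gripper_to(opening): finger opening in m; the grip force is fixed at half the most; returns when the fingers have stopped.
- robot.pause(seconds).
- robot.ik(position, orientation): joint angles nearest the present ones, or None.
- robot.get_state(): the state.
- robot.grab_frame(name): name is "side" or "top" or "wrist"; returns the picture (384x512x3 uint8, red, green, blue); there is no depth.
- robot.camera_info(name): a dict with "fx", "fy", "cx", "cy" (pixels), "dist" ([k1, k2, p1, p2, k3] as OpenCV has them; the pictures are not rectified), "rvec" (rotation vector, rad) and "tvec" (3), from world to camera coordinates, as OpenCV has them. Camera axes: x right, y down, z forward; pixel columns grow to the right and rows downward; lengths in m; the calibration is good to about 2 mm. A picture is of the moment at which its call begins: read the wrist's pose just before it. camera_info takes no time and is no camera call; for the wrist camera it gives the pose at the moment of the call.
A pose or a line that the arm cannot do raises robot.PlanningError and nothing moves.
- robot.sign_off(): hands the job in, once; it reports no verdict.
The state is a dict: "time": time; "qpos": joint angles; "joint_vel": joint speeds; "effort": joint torques, N m; "ee_pos": TCP position; "tool_rot": TCP orientation; "force": force on the tool from outside, world axes, zero at the start; "moment": the same for the moment, N m; "opening": finger opening in m.
Only numpy, scipy, OpenCV 4.12 (cv2) and the standard library are available. Lean on these libraries where they do the work, as an engineer would, in place of code of your own. Each camera call takes 0.05 s, during which the arm holds its last target. There are 200 camera calls.

TASK

The espresso grinder is due for a burr clean: first swing its red-knobbed lock lever right out to its stop and leave it out, then unscrew the hopper (about one and a half turns anticlockwise, in several grips) until its thread lets go and lift it straight off the neck. Stand the hopper upright on its collar, wholly on the black rubber mat, set down gently rather than dropped, and let go. Do not disturb the other things on the counter.

Things in the scene. Friction and masses are not known exactly. Their poses are not given: they have to be found in the camera images.
- grinder: the coffee grinder, fixed, about 200 x 126 mm and 260 mm high with its hopper: white foot, white round motor housing (94 mm diameter) that leans 0.56 rad (32 degrees) toward the grinder's front, black spout and small steel dosing cup in front. Origin: centre of the foot's underside. z up, x to the grinder's back (at yaw 0 away from the robot), y to its left.
- neck: fixed brass threaded neck on the leaning head, 63 mm over the thread, 28 mm high. Origin: centre of the head's top face, where the collar seats. z: thread axis, outward and up, 32 degrees from vertical; y: grinder's left; x: uphill to the back. Right-hand thread, 8 mm a turn: 1.5 turns anticlockwise seen from above raise the hopper 12 mm and release it; 17 mm more lift clears the neck.
- hopper: the loose part, 0.32 kg: dark steel toothed collar (86 mm diameter, 36 mm high) carrying a fluted aluminium cup (56 mm diameter, 42 to 81 mm above the origin) with a dark wooden lid, top at 91 mm. Origin: centre of the collar's open underside; z: its axis, out through the lid. Starts screwed home, its origin on the neck's.
- hopper_grip (a point): point on the hopper's axis 62 mm above its origin, middle of the cup's fluted grip. It turns easily (below 0.1 N m), with 1 mm of play, but must rise 8 mm a turn: move out along the axis while turning.
- lock_lever (a joint): angle of the lock lever, rad: 0 (starts 0 to 0.04) with its pawl in a notch of the collar, which then cannot turn; grows as the knob swings out to the grinder's left, 0.6 at the stop. Stays where it is left: about 1.6 N at the knob moves it.
- lever_knob (a point): point on the axis of the lever's round red knob, 14 mm below its top and 21 mm above the lever's arm. The knob stands parallel to the neck's z and is 17 mm in diameter here, 18 near the top. It is 112 mm from the hinge axis; locked, it lies in the neck's frame at x -65, y +56, z +32 mm.
- lever_pivot (a point): point on the lever's hinge axis, which is parallel to the neck's z; in the neck's frame at x +45, y +34, z +8 mm. Seen from above along that axis the lever opens clockwise.
- mat: the black rubber mat lying fixed on the counter, 200 (its x) x 160 (its y) x 6 mm. Origin: centre of its underside; its top is 6 mm above.
- tamper: bystander: coffee tamper, steel with dark wooden handle, 59 mm diameter, 94 mm high; origin under its centre
- brush: bystander: black group brush lying on the counter, 204 mm long; origin under its middle
- espresso_cup: bystander: dark green espresso cup, 65 x 91 x 52 mm; origin under its middle
- pitcher: bystander: small steel milk pitcher, 67 x 94 x 92 mm; origin under its middle
- timer: bystander: white shot timer with two keys, 62 x 70 x 19 mm; origin under its middle
- shot_glass: bystander: shot glass of coffee, 57 mm diameter, 68 mm high; origin under its centre
Things that resemble listed ones, but are neither listed nor needed, are in the scene too. Leave any turquoise look-alike of the hopper alone.

How it is judged:
On the way, in this order (a step that is already met when the one before it is completed fails the run):
1. the lock lever is swung out to its stop while the hopper is still screwed home (value of joint lock_lever above 0.5 rad and z of hopper in the frame of neck below 0.004 m), for 0.2 s.
2. the hopper is unscrewed and lifted clear of the neck (z of hopper in the frame of neck above 0.04 m), for 0.1 s.
At the end, for the whole second after the job is handed in: the hopper stands still and upright (within 0.08 rad), lid up, on its collar on the mat's top, its axis within 60 mm of the mat's centre along the mat's long side and 40 mm along its short side (so wholly on the mat), and the lock lever is out (joint above 0.5 rad) (x of hopper in the frame of mat between -0.06 and 0.06 m and y of hopper in the frame of mat between -0.04 and 0.04 m and z of hopper in the frame of mat between 0.002 and 0.011 m and angle between hopper's own z axis and vertical below 0.08 rad and linear speed of hopper below 0.02 m/s and angular speed of hopper below 0.2 rad/s and value of joint lock_lever above 0.5 rad); the robot touches nothing.
It fails at once if the hopper is dropped: it comes down on the mat faster than 0.45 m/s (horizontal distance between hopper and mat below 0.13 m and z of hopper in the frame of mat below 0.02 m and linear speed of hopper above 0.45 m/s).
It fails at once if one of the bystanders on the counter (tamper, brush, espresso cup, pitcher, timer, shot glass) is moved more than 30 mm (distance of any of tamper, brush, espresso_cup, pitcher, timer, shot_glass from where it was at the start of the episode above 0.03 m).
It also fails if it takes over 72 s, if anything falls off the work surface, if the arm or the gripper's body presses on something with over 40 N, if the wrist force passes 120 N, or if a joint passes its speed limit or range.

## Working session

There is one attempt and no reset: what is moved stays moved. The work goes in short steps, each a Python script; the robot and the scene stay as the last script left them, time stands still between calls to the robot, and variables do not carry over. Pictures are saved under pics/ and viewed, about 8 in all and at most 12, crops included, and the job is handed in when it is done.

```bash
mkdir -p pics; ls; python3 - <<'E'
from rig import robot
import cv2,numpy as np
for n in("top","side"):
    im=robot.grab_frame(n);cv2.imwrite(f"pics/{n}0.png",cv2.resize(im[:,:,::-1],(800,600),interpolation=cv2.INTER_CUBIC))
    np.save(f"pics/{n}0.npy",im)
    c=robot.camera_info(n);R=cv2.Rodrigues(np.array(c["rvec"],float))[0];print(n,{k:np.round(v,3) for k,v in c.items()},-R.T@np.array(c["tvec"]).ravel())
s=robot.get_state();print(s)
E
```

```text
pics
top {'fx': np.float64(370.467), 'fy': np.float64(370.467), 'cx': np.float64(258.981), 'cy': np.float64(186.354), 'dist': array([-0.101,  0.   ,  0.   ,  0.   ,  0.   ]), 'rvec': array([ 2.032, -2.166,  0.255]), 'tvec': array([0.051, 0.556, 1.129])} [0.28095448 0.03286423 1.22741604]
side {'fx': np.float64(388.805), 'fy': np.float64(388.805), 'cx': np.float64(253.277), 'cy': np.float64(192.745), 'dist': array([0.032, 0.   , 0.   , 0.   , 0.   ]), 'rvec': array([ 0.248, -2.757,  1.276]), 'tvec': array([0.511, 0.136, 1.552])} [0.28004365 1.16961499 1.11473034]
{'time': 0.1, 'qpos': array([-1.21551602,  0.41791415, -0.01029724,  1.61411814,  0.00474106,
        1.11065142, -0.05301772]), 'joint_vel': array([ 1.26286158e-03, -2.18009630e-03,  1.90352091e-04, -2.23252374e-03,
        1.42743130e-04,  4.26554051e-05,  1.76410324e-03]), 'effort': array([ 2.16370383e-03, -8.52585053e+01,  6.40096497e-01, -4.26688671e+01,
       -4.88989998e-02,  1.64121226e-02, -2.67889945e-06]), 'ee_pos': array([0.2414349 , 0.5761505 , 0.22388619]), 'tool_rot': array([[-9.22311311e-01,  3.86447612e-01, -2.96967296e-04],
       [ 3.86447707e-01,  9.22310748e-01, -1.02705866e-03],
       [-1.23008238e-04, -1.06203015e-03, -9.99999428e-01]]), 'force': array([ 1.22244744,  0.30875384, -0.11683102]), 'moment': array([0.01903385, 0.00786591, 0.01260803]), 'opening': 0.09384919029037489}
```

View pics/top0.png

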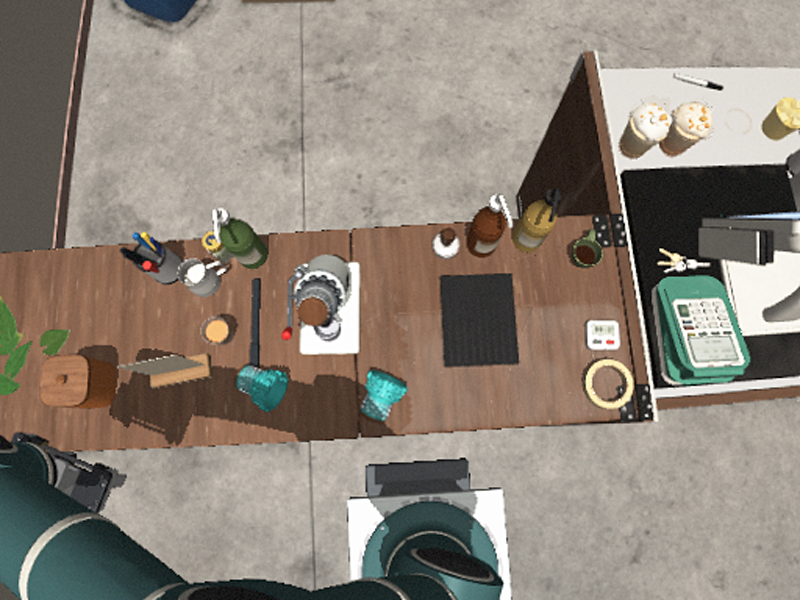

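View pics/side0.png

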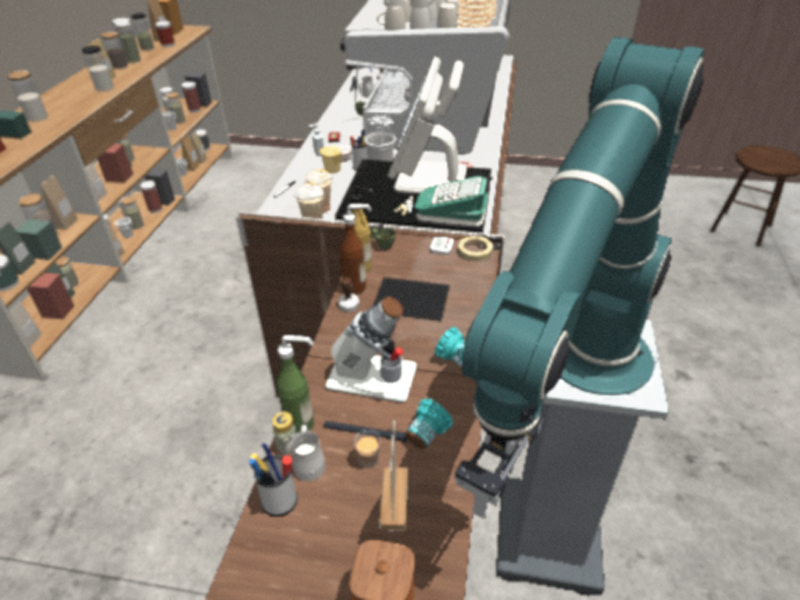

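The grinder is at about (325,300) in the top view, with the red knob at (287,334), the lid at (314,311) and the mat at (480,320). The turquoise look-alikes are at (262,388) and (383,394). The brush is at (256,320), next to the lever. The hopper that fits is the grey one with the wooden lid on the grinder.

```bash
cat > h.py <<'E'
import numpy as np,cv2
from rig import robot
from scipy.spatial.transform import Rotation as Ro
def cam(n,c=None):
    c=c or robot.camera_info(n);K=np.array([[c["fx"],0,c["cx"]],[0,c["fy"],c["cy"]],[0,0,1.]])
    return K,np.array(c["dist"],float),np.array(c["rvec"],float).ravel(),np.array(c["tvec"],float).ravel()
def ray(C,px):
    K,d,r,t=C;R=cv2.Rodrigues(r)[0];u=cv2.undistortPoints(np.array([[px]],float),K,d)[0,0]
    v=R.T@np.array([u[0],u[1],1]);return -R.T@t,v/np.linalg.norm(v)
def onplane(C,px,z):
    o,v=ray(C,px);return o+v*(z-o[2])/v[2]
def proj(C,P):
    K,d,r,t=C;return cv2.projectPoints(np.array(P,float).reshape(-1,1,3),r,t,K,d)[0].reshape(-1,2)
def tri(rays):
    A=sum(np.eye(3)-np.outer(v,v) for o,v in rays);b=sum((np.eye(3)-np.outer(v,v))@o for o,v in rays);p=np.linalg.solve(A,b)
    return p,[np.linalg.norm(np.cross(p-o,v)) for o,v in rays]
E
python3 - <<'E'
from h import *
np.set_printoptions(precision=4,suppress=True)
T=cam("top");S=cam("side");k=.64
f=lambda a:(a[0]*k+k/2-.5,a[1]*k+k/2-.5)
for n,p in dict(footBR=(357,352),footBL=(300,354),footTR=(359,263)).items(): print(n,onplane(T,f(p),.015))
for n,p in dict(m1=(441,275),m2=(515,273),m3=(518,363),m4=(444,367)).items(): print(n,onplane(T,f(p),.006))
for n,p in dict(brush1=(256,279),brush2=(255,366),tq=(383,394),tq2=(262,388),glass=(216,330)).items(): print(n,onplane(T,f(p),.02))
print("lid",tri([ray(T,f((314,312))),ray(S,f((390,308)))]))
print("knob",tri([ray(T,f((287,335))),ray(S,f((398,353)))]))
c=cam("wrist");s=robot.get_state();R=cv2.Rodrigues(c[2])[0];o=-R.T@c[3]
print("cam in tool",s["tool_rot"].T@(o-s["ee_pos"]),"\n",s["tool_rot"].T@R.T,c[0],c[1])
E
```

```text
footBR [0.4462 0.1243 0.015 ]
footBL [0.4493 0.2447 0.015 ]
footTR [0.6406 0.1112 0.015 ]
m1 [ 0.6046 -0.0659  0.006 ]
m2 [ 0.5989 -0.2285  0.006 ]
m3 [ 0.4019 -0.214   0.006 ]
m4 [ 0.404  -0.0567  0.006 ]
brush1 [0.6177 0.3363 0.02  ]
brush2 [0.4288 0.3396 0.02  ]
tq [0.355  0.0743 0.02  ]
tq2 [0.3821 0.3253 0.02  ]
glass [0.5105 0.4234 0.02  ]
lid (array([0.4929, 0.1795, 0.2386]), [np.float64(0.002431614412711444), np.float64(0.0024316144127111655)])
knob (array([0.4661, 0.2419, 0.1656]), [np.float64(0.0007176783189970792), np.float64(0.0007176783189969919)])
cam in tool [ 0.0799  0.0008 -0.1609] 
 [[ 0.0007 -0.9623 -0.272 ]
 [ 1.      0.0006  0.0005]
 [-0.0003 -0.272   0.9623]] [[342.8356   0.     254.1551]
 [  0.     342.8356 192.1244]
 [  0.       0.       1.    ]] [-0.0748  0.      0.      0.      0.    ]
```

```bash
cat >> h.py <<'E'
def neckR(yaw,t=0.56):
    return Ro.from_euler('zy',[yaw,-t]).as_matrix()   # cols: uphill-back, left, axis
def toolR(Rn,phi):
    # tool z along -axis; tool x = neck -x rotated by phi about +axis
    x=Rn@np.array([-np.cos(phi),-np.sin(phi),0]);z=-Rn[:,2];return np.column_stack([x,np.cross(z,x),z])
def snap(name,scale=None,crop=None):
    C=cam("wrist");im=robot.grab_frame("wrist");np.save(f"pics/{name}.npy",im);np.savez(f"pics/{name}_c.npz",*C);return im
E
python3 - <<'E'
from h import *
np.set_printoptions(precision=3,suppress=True)
Rn=neckR(-.05);N=np.array([.541,.18,.161]);print(Rn)
p1=N+.19*Rn[:,2];R1=toolR(Rn,0)
p2=np.array([.50,.24,.42]);R2=toolR(neckR(-.05,0.),0)
s=robot.get_state();p0=s["ee_pos"]+[0,0,.18]
for p,R in((p0,s["tool_rot"]),(p2,R2),(p1,R1)): print(p,robot.ik(p,R))
robot.move_linear(p0,.25)
robot.move_ptp(p2,R2);im=snap("w2");cv2.imwrite("pics/w2.png",cv2.resize(im[:,:,::-1],(800,600),interpolation=cv2.INTER_CUBIC))
robot.move_ptp(p1,R1);im=snap("w1");cv2.imwrite("pics/w1.png",cv2.resize(im[:,:,::-1],(800,600),interpolation=cv2.INTER_CUBIC))
s=robot.get_state();print(s["time"],s["qpos"],s["force"])
E
```

```text
[[ 0.846  0.042 -0.531]
 [-0.05   0.999 -0.   ]
 [ 0.531  0.027  0.847]]
[0.241 0.576 0.404] [-1.221  0.318 -0.003  1.353  0.001  1.471 -0.05 ]
[0.5  0.24 0.42] [-0.649  0.172  0.172  1.506 -0.03   1.466  1.045]
[0.44  0.18  0.322] [-1.03  -0.235  0.299  2.207  0.609  0.811  0.448]
3.5083 [-0.716 -0.208  0.033  2.196  0.513  0.768  0.535] [1.496 0.353 0.395]
```

View pics/w2.png

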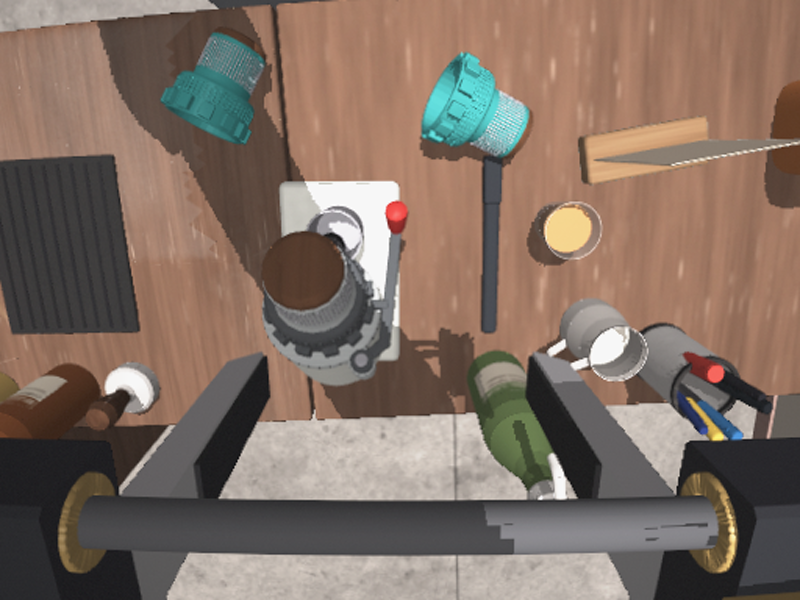

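View pics/w1.png

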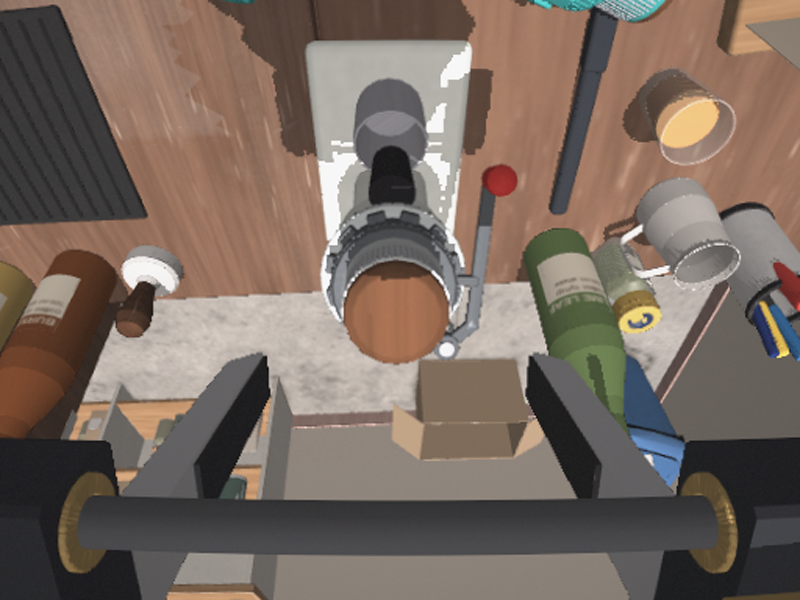

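```bash
cat > fit.py <<'E'
from h import *
from scipy.optimize import least_squares
np.set_printoptions(precision=4,suppress=True)
k=.64;f=lambda a:np.array([a[0]*k+k/2-.5,a[1]*k+k/2-.5])
W={n:tuple(np.load(f"pics/{n}_c.npz").values()) for n in("w1","w2")}
T=cam("top");S=cam("side")
if __name__=="__main__":
    for n,p in dict(FR=(281,182),FL=(398,182),BL=(399,360)).items(): print(n,onplane(W["w2"],f(p),.012))
    for n,p in dict(FR=(307,42),FL=(470,42)).items(): print(n,onplane(W["w1"],f(p),.012))
    for a in [(0,155),(115,155),(139,330),(12,333)]: print("mat",onplane(W["w2"],f(a),.006))
    obs=[("lid",W["w1"],(396,311)),("knob",W["w1"],(500,179)),("pin",W["w1"],(447,349)),
     ("lid",W["w2"],(304,271)),("knob",W["w2"],(397,211)),("pin",W["w2"],(361,361)),
     ("lid",T,(314,312)),("knob",T,(287,335)),("lid",S,(391,308)),("knob",S,(398,352))]
    def res(x,full=False):
        Rn=neckR(x[3]);a=x[5];pv=np.array([45,34,8.])/1e3
        d=np.array([-65,56,46])/1e3-pv;kn=pv+Ro.from_rotvec([0,0,-a]).apply(d)
        P=dict(lid=np.array([0,0,.091]),knob=kn,pin=np.array([.045,.034,x[4]]))
        return np.concatenate([proj(C,x[:3]+Rn@P[n])[0]-f(p) for n,C,p in obs]+[[(a-.02)*100]])
    r=least_squares(res,[.541,.18,.161,-.05,.02,.02],loss="soft_l1");print(r.x,"\n",res(r.x)[:-1].reshape(-1,2))
    np.save("fit.npy",r.x)
E
python3 fit.py
```

```text
FR [0.4461 0.123  0.012 ]
FL [0.4524 0.2451 0.012 ]
BL [0.651  0.2367 0.012 ]
FR [0.4458 0.1228 0.012 ]
FL [0.4524 0.2441 0.012 ]
mat [ 0.3972 -0.1855  0.006 ]
mat [ 0.4073 -0.0537  0.006 ]
mat [ 0.6032 -0.0612  0.006 ]
mat [ 0.6002 -0.2198  0.006 ]
[ 0.5417  0.1808  0.1621 -0.0666  0.0241  0.0156] 
 [[-0.2193  0.3611]
 [ 0.5203  0.0179]
 [ 0.0107 -0.3578]
 [-0.4543 -0.0747]
 [-0.6052  0.5527]
 [ 0.1725 -1.7164]
 [-0.6141 -1.0832]
 [-0.5224 -0.3579]
 [-0.1809  0.2827]
 [ 0.1916  0.179 ]]
```

```bash
sed -i 's/\[\[(a-.02)\*100\]\]/[[(a-.02)*100,(x[3]+.05)*300]]/; s/res(r.x)\[:-1\]/res(r.x)[:-2]/' fit.py; python3 fit.py | tail -12
cat >> h.py <<'E'
def frame():
    x=np.load("fit.npy");return x[:3],neckR(x[3]),x[5]
PV=np.array([.045,.034,0])
def knob(a,z,N,Rn):
    d=np.array([-.110,.022,0]);return N+Rn@(PV+Ro.from_rotvec([0,0,-a]).apply(d)+[0,0,z])
E
cat > lever.py <<'E'
from h import *
np.set_printoptions(precision=3,suppress=True)
N,Rn,a0=frame()
P=lambda a,z:(knob(a,z,N,Rn),toolR(Rn,-.2-a))
for a,z in((a0,.12),(a0,.038),(.3,.038),(.62,.038),(.62,.14)): print(robot.ik(*P(a,z)))
p,R=P(a0,.13);robot.gripper_to(.045);robot.move_ptp(p,R)
print("down",robot.move_linear(P(a0,.038)[0],.1,threshold=12),robot.get_state()["force"])
robot.gripper_to(.0);s=robot.get_state();print("grip",s["opening"],s["force"])
for a in np.linspace(.12,.63,5):
    p,R=P(a,.038);h=robot.move_linear(p,.06,frame=R,threshold=20);s=robot.get_state()
    v=Rn.T@(s["ee_pos"]-N)-PV;print(a,h,"angle",np.arctan2(v[1],-v[0]),-.197,s["force"],s["opening"],s["time"])
    if h:break
E
python3 lever.py
```

```text
mat [ 0.6002 -0.2198  0.006 ]
[ 0.5421  0.1807  0.1622 -0.0513  0.0243  0.023 ] 
 [[-0.3944  0.7772]
 [ 0.1661 -0.3932]
 [ 0.5787 -0.4257]
 [-0.5964  0.2911]
 [-0.8621  0.3172]
 [ 0.6363 -1.8688]
 [-0.5672 -1.2203]
 [-0.4021 -0.2591]
 [-0.2717  0.2143]
 [ 0.2847  0.1816]]
[-0.695 -0.023 -0.141  2.268  0.726  0.631 -0.08 ]
[-0.712  0.161 -0.045  2.27   0.962  0.469 -0.283]
[-0.708  0.194 -0.086  2.207  0.929  0.512 -0.546]
[-0.705  0.228 -0.105  2.124  0.875  0.554 -0.809]
[-0.683  0.033 -0.214  2.117  0.676  0.739 -0.648]
down False [ 0.321 -0.583 -0.11 ]
grip 0.016683066300523203 [-2.907 -1.853  2.534]
0.12 False angle 0.318270054202051 -0.197 [ 2.73   0.751 -0.926] 0.01679782844411416 7.0083
0.2475 False angle 0.4412810091988651 -0.197 [ 6.177 -0.506 -5.709] 0.016546941618705187 7.4
0.375 False angle 0.5663299739005263 -0.197 [ 9.554 -0.73  -8.095] 0.01680287353131988 7.7917
0.5025 False angle 0.691735566979795 -0.197 [ 11.024  -0.494 -11.99 ] 0.016365740060391997 8.1833
0.63 True angle 0.7842374808896071 -0.197 [-6.246 -5.554  5.012] 0.016398236478989213 8.4667
```

```bash
python3 - <<'E'
from h import *
np.set_printoptions(precision=3,suppress=True)
N,Rn,a0=frame()
robot.gripper_to(.045);s=robot.get_state()
robot.move_linear(s["ee_pos"]+.09*Rn[:,2],.15);robot.gripper_to(.094)
p=N+.19*Rn[:,2]
robot.move_ptp(p,toolR(Rn,0));im=snap("w3");cv2.imwrite("pics/w3.png",cv2.resize(im[30:270,170:370,::-1],(600,720)[0:1]+(600,) if 0 else (500,600),interpolation=cv2.INTER_CUBIC))
q=robot.get_state();print(q["time"],q["qpos"],q["force"])
for ph in np.arange(-180,181,30): print(ph,robot.ik(N+.062*Rn[:,2],toolR(Rn,np.radians(ph))))
E
```

```text
11.95 [-0.664 -0.205 -0.012  2.194  0.498  0.762  0.547] [ 0.347  0.519 -0.417]
-180 [-1.633  0.096  1.134  2.25   0.483  0.399 -2.549]
-150 [-0.401  0.067 -0.17   2.22   0.713  0.471 -2.247]
-120 [-0.427  0.066 -0.143  2.221  0.709  0.469 -1.721]
-90 [-0.458  0.065 -0.111  2.222  0.705  0.468 -1.194]
-60 [-0.498  0.064 -0.069  2.223  0.7    0.466 -0.666]
-30 [-0.546  0.063 -0.02   2.225  0.694  0.464 -0.137]
0 [-0.61   0.061  0.046  2.227  0.686  0.461  0.394]
30 [-0.675  0.06   0.113  2.229  0.678  0.458  0.924]
60 [-0.724  0.059  0.164  2.23   0.672  0.456  1.453]
90 [-0.76   0.059  0.201  2.231  0.668  0.454  1.981]
120 [-0.788  0.058  0.23   2.232  0.665  0.453  2.507]
150 None
180 [-1.633  0.096  1.134  2.25   0.483  0.399 -2.549]
```

View pics/w3.png

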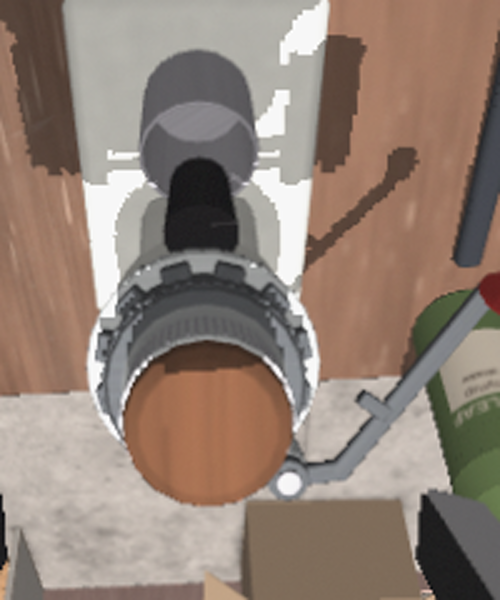

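The lever is clearly out: the knob is at crop (495,290) and the lever points away from the collar. Next is the first unscrewing stroke.

```bash
cat > turn.py <<'E'
from h import *
import sys
np.set_printoptions(precision=2,suppress=True)
N,Rn,a0=frame();n=Rn[:,2]
def stroke(done,ph0,ph1,step=55,G=.062):
    """grip at phi=ph0 with hopper already turned `done` deg, turn to ph1, following 8 mm a turn"""
    P=lambda d,ph,up=0:(N+(G+.008*d/360+up)*n,toolR(Rn,np.radians(ph)))
    p,R=P(done,ph0);
    if np.linalg.norm(robot.get_state()["ee_pos"]-p)>.03: robot.move_ptp(*P(done,ph0,.09))
    else: robot.move_ptp(p,R)
    print("down",robot.move_linear(p,.1,frame=R,threshold=12))
    f0=robot.get_state()["force"];robot.gripper_to(0);s=robot.get_state()
    print("grip",s["opening"],"dF tool",s["tool_rot"].T@(s["force"]-f0),"dp",s["tool_rot"].T@(s["ee_pos"]-p)*1e3)
    ph=ph0
    while ph<ph1:
        st=min(step,ph1-ph);ph+=st;done+=st;p,R=P(done,ph)
        h=robot.move_linear(p,.008*st/360/(st/50),frame=R,threshold=25);s=robot.get_state()
        print(ph,done,h,"F",s["tool_rot"].T@(s["force"]-f0),"M",s["tool_rot"].T@s["moment"],s["qpos"][6],s["opening"],s["time"])
        if h: sys.exit("stopped")
    return done
E
python3 - <<'E'
from turn import *
stroke(0,-110,110)
E
```

```text
down False
grip 0.07227380222397661 dF tool [-1.89  2.58 -5.72] dp [ 0.13  0.31 -0.22]
-55 55 False F [-0.31 -1.36  2.52] M [ 0.82  0.51 -0.05] -0.5968213505930624 0.07248935768267231 16.3417
0 110 False F [ 3.36 -4.56 -2.55] M [1.2  1.49 0.03] 0.36275667116915083 0.0721465693490357 17.45
55 165 False F [ 6.55 -5.12 -1.65] M [0.76 1.87 0.08] 1.321074945227422 0.07195539978720421 18.5583
110 220 False F [7.62 0.21 0.65] M [-0.59  1.41  0.09] 2.2795800023999546 0.07191989921071756 19.6667
```

The opening reads 72 mm, but the cup is 56 mm, so something is off. I'll look before going on.

```bash
python3 - <<'E'
from h import *
a=snap("w4")[150:384,100:412,::-1];b=robot.grab_frame("side");np.save("pics/s4.npy",b);b=b[170:270,180:290,::-1]
a=cv2.resize(a,(440,330),interpolation=cv2.INTER_CUBIC);b=cv2.resize(b,(363,330),interpolation=cv2.INTER_CUBIC)
cv2.imwrite("pics/c4.png",np.hstack([a,b])[:,:800])
E
```

```text
(no output)
```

View pics/c4.png

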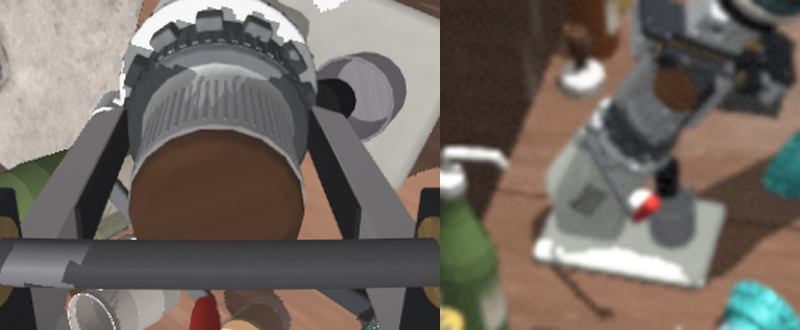

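The fingertips are on the conical shoulder just above the collar, so that grip was too low. I'll release, check how far the hopper turned from the lid's grain, and grip higher.

```bash
python3 - <<'E'
from turn import *
robot.gripper_to(.094);robot.move_linear(robot.get_state()["ee_pos"]+.1*n,.2)
robot.move_ptp(N+.19*n,toolR(Rn,0));b=snap("w5");a=np.load("pics/w3.npy")
c=[cv2.resize(i[120:240,190:320,::-1],(390,360),interpolation=cv2.INTER_CUBIC) for i in(a,b)]
cv2.imwrite("pics/c5.png",np.hstack(c));print(robot.get_state()["time"])
C=cam("wrist")
for h in(.091,.096): print(h,(proj(C,N+h*n)-[190,120])*3)
print((proj(C,N+.0424*0+Rn@np.array([.045,.034,.0243]))-[190,120])*3)
E
```

```text
22.6333
0.091 [[188.26 238.35]]
0.096 [[188.2  243.99]]
[[289.27 308.01]]
```

View pics/c5.png

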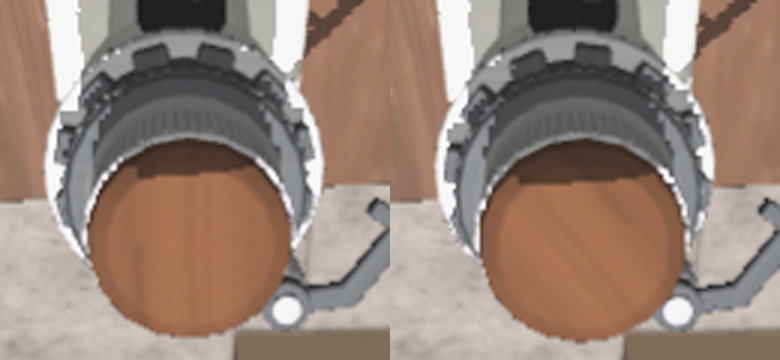

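The grain went from vertical to a "\" of about 40°. That fits 220° anticlockwise (modulo 180), so the hopper followed. I'll continue with a higher grip.

```bash
python3 - <<'E'
from turn import *
d=stroke(220,-110,110,G=.069)
s=robot.get_state()
if not .05<s["opening"]<.066: print("opening odd",s["opening"])
E
```

```text
down False
grip 0.05604977037034899 dF tool [-0.1  -0.26 -2.76] dp [-0.01 -0.08 -0.02]
-55 275 False F [ 1.26 -2.34 -7.72] M [1.28 0.69 0.06] -0.7118190996803181 0.055513964518417454 27.2583
0 330 False F [  2.62  -4.75 -10.54] M [1.56 1.25 0.04] 0.2535775070563943 0.05572746078609106 28.3667
55 385 False F [ 5.44 -3.65 -7.48] M [0.56 1.72 0.11] 1.2209608164170145 0.05553154622656946 29.475
110 440 False F [ 5.36  0.43 -1.33] M [-0.91  1.41  0.07] 2.187005154869092 0.055976569381199666 30.5833
```

```bash
python3 - <<'E'
from turn import *
robot.gripper_to(.094);robot.move_linear(robot.get_state()["ee_pos"]+.07*n,.2)
d=stroke(440,-110,40,G=.069)
p=robot.get_state()["ee_pos"]
print("lift",robot.move_linear(p+.010*n,.03,threshold=20),robot.get_state()["force"])
print("lift",robot.move_linear(p+.07*n,.1,threshold=20))
s=robot.get_state();print(s["force"],s["opening"],Rn.T@(s["ee_pos"]-N),s["time"],s["qpos"])
im=snap("w6");b=robot.grab_frame("side");a=cv2.resize(im[150:384,100:412,::-1],(440,330));b=cv2.resize(b[150:270,170:302,::-1],(363,330),interpolation=cv2.INTER_CUBIC)
cv2.imwrite("pics/c6.png",np.hstack([a,b])[:,:800])
E
```

```text
down False
grip 0.055433614384946824 dF tool [-0.33 -0.85 -2.24] dp [-0.05 -0.03 -0.02]
-55 495 False F [ 0.4  -2.68 -5.59] M [ 1.27  0.41 -0.06] -0.6732029597433001 0.05576493015097106 38.3667
0 550 False F [  3.03  -5.44 -14.14] M [1.73 1.35 0.06] 0.29255119232490423 0.0551769304756641 39.475
40 590 False F [ 2.66 -3.24 -5.67] M [0.7  1.35 0.05] 0.9964968672872985 0.055109790043163444 40.325
lift False [-0.33 -0.84 -1.79]
lift False
[-0.05  0.04 -2.93] 0.055629758940781676 [-0.   -0.    0.15] 41.575 [ 0.57 -0.21 -1.05  2.19  0.15  0.57  1.59]
```

View pics/c6.png

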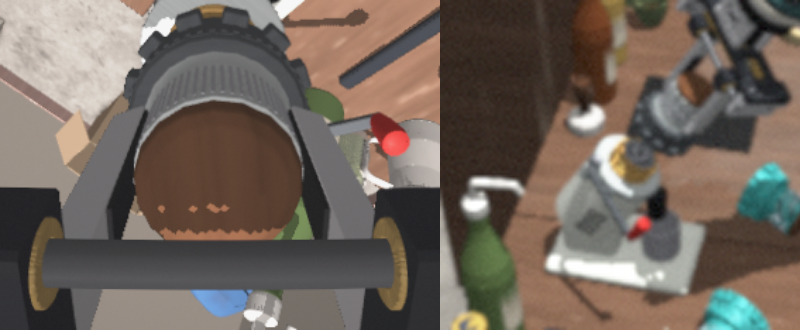

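The brass neck is bare and the hopper is held cleanly. Next I'll carry it to the mat.

```bash
python3 - <<'E'
from turn import *
R=toolR(neckR(-.045,0.),0);M=np.array([.5035,-.137,0])
s=robot.get_state();up=s["ee_pos"]+[-.0,0,.09]
print(robot.ik(M+[0,0,.24],R),robot.ik(M+[0,0,.074],R))
robot.move_linear(up,.15)
robot.move_ptp(M+[0,0,.24],R);robot.pause(.2)
s=robot.get_state();print(s["time"],s["ee_pos"],s["opening"],s["qpos"],s["force"])
robot.move_linear(M+[0,0,.095],.12);robot.pause(.2)
f0=robot.get_state()["force"]
h=robot.move_linear(M+[0,0,.069],.02,threshold=5);s=robot.get_state();print(h,s["ee_pos"],s["force"]-f0,s["opening"],s["time"])
im=snap("w7");b=robot.grab_frame("side");a=cv2.resize(im[120:384,60:452,::-1],(440,330));b=cv2.resize(b[130:250,190:322,::-1],(360,330),interpolation=cv2.INTER_CUBIC)
cv2.imwrite("pics/c7.png",np.hstack([a,b]))
E
```

```text
[ 0.57  0.24 -0.42  1.84  0.11  1.08  1.63] [ 0.82  0.56 -0.76  1.97  0.52  0.82  1.29]
43.9333 [ 0.5  -0.14  0.24] 0.05557484914750111 [ 0.67  0.25 -0.54  1.84  0.15  1.09  1.6 ] [ 0.68  0.09 -2.93]
False [ 0.5  -0.14  0.07] [ 0.83 -0.01  0.27] 0.055263832252131107 46.9417
```

View pics/c7.png

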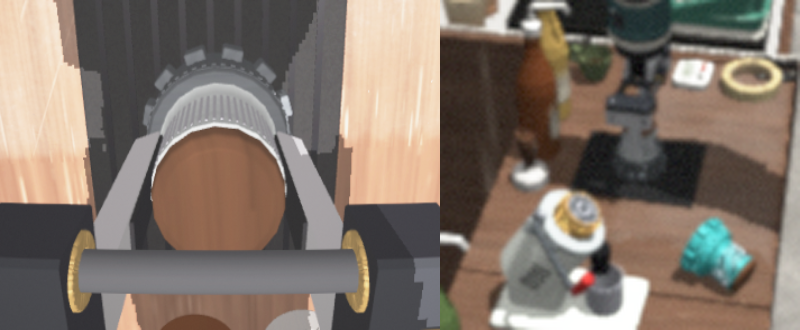

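It is over the mat but not in contact yet, so I'll continue slowly down.

```bash
python3 - <<'E'
from turn import *
np.set_printoptions(precision=4,suppress=True)
s=robot.get_state();p=s["ee_pos"];f0=s["force"]
h=robot.move_linear([.5035,-.137,.056],.012,threshold=5);s=robot.get_state();print(h,s["ee_pos"],s["force"]-f0,s["time"])
if h:
    robot.gripper_to(.075);robot.gripper_to(.094);robot.pause(.2)
    p=s["ee_pos"]
    print(robot.move_linear(p+[0,0,.12],.12,threshold=6))
    robot.move_linear([.45,-.12,.36],.2);robot.pause(.3)
    im=snap("w8");b=robot.grab_frame("side");a=cv2.resize(im[:290,100:487,::-1],(440,330));b=cv2.resize(b[130:250,190:322,::-1],(360,330),interpolation=cv2.INTER_CUBIC)
    cv2.imwrite("pics/c8.png",np.hstack([a,b]));s=robot.get_state();print(s["time"],s["force"])
E
```

```text
True [ 0.5037 -0.1371  0.0678] [ 0.1162 -2.0571  9.0277] 47.4167
False
51.2583 [ 0.1221 -0.8885 -0.216 ]
```

View pics/c8.png

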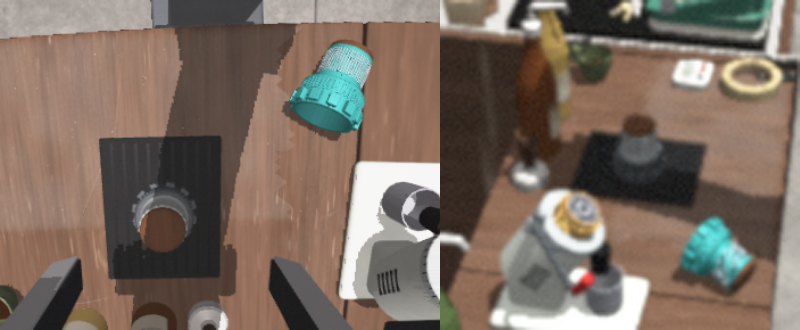

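The hopper stands upright on its collar near the middle of the mat: collar at about (164,210), mat centre about (160,207). The lever is still out, and the arm is clear. I'm handing in.

```bash
python3 -c "
from rig import robot
print(robot.sign_off())"
```

```text
the job is handed in; nothing more can be done
None
```

The hopper is off the grinder and standing upright on the mat with the gripper clear of it, and I handed the job in at about 51 s of the 72 s allowed. The sign-off reports no verdict.

- **Lever:** I gripped the red knob and swung it until the force stop tripped, at about 0.59 rad by my estimate. The next close-up showed it out, and the last side picture agrees.
- **Unscrewing:** I turned the hopper about 590° anticlockwise in three grips, then lifted it 70 mm straight along the neck's axis. Forces stayed low, and a picture showed the brass neck bare.
- **Placing:** It touched down slowly, with a force change of about 9 N. In the last picture it stands within a few millimetres of the mat's centre. I judged its uprightness by eye and did not measure it.

**What disagreed:**
- **First grip:** It read 72 mm instead of 56 mm because the fingertips sat on the conical shoulder above the collar. The lid's grain showed the hopper had still turned about 220°, so I gripped 7 mm higher after that and got 56 mm.
- **Contact height:** Contact with the mat came about 7 mm lower than I expected, so the hopper was probably held that much lower in the fingers than planned.
- **Bystanders:** I did not measure them. None had visibly moved in the pictures I viewed, but the tamper, pitcher, shot glass and brush were not all in the last one.

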